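# Set the water filter selector by the sink

## Robot

A 7-joint arm with a two-finger parallel gripper is mounted at the origin on the work surface. World frame = base frame: x ahead of the robot, y to its left, z up, the work surface at z = 0. Lengths are in m, angles in rad, forces in N, time in s.
With the tool pointing down it reaches from about 0.425 to 0.975 m from the base axis. Payload 16.7 kg.
Tool frame: the origin (TCP) lies at the very end of the fingers, on their centre line; the grasp point (between the pads) lies 19 mm behind it; z points along the fingers, y is the line along which they close (so a half turn about z gives the same grasp; the last joint's range is limited). The gripper opens to 85 mm and grips with 20 to 120 N. Pads are 22 mm wide; open, the fingers measure 114 mm over their backs; the gripper's body (76 mm by 85 mm) begins 54 mm behind the grasp point. The pads swing forward as they close: fully open they stand 13 mm farther back than shut.
Start: joints at [0.953, 0.426, 0.074, 1.606, -0.034, 1.111, -0.067], TCP at [0.305, -0.602, 0.231] pointing down, gripper open.
Joint ranges: [-2.85, 2.85], [-0.5, 2.14], [-1.23, 1.37], [0.21, 2.46], [-1.02, 4.16], [0.16, 2.05], [-2.73, 2.73]. Speed limits (rad/s): [1.89, 1.89, 2.39, 2.39, 3.01, 3.01, 3.01].

## Interface

Orientations are given as [roll, pitch, yaw] about the fixed x, y, z axes, in that order (R = Rz(yaw) Ry(pitch) Rx(roll)).
In Python, from workcell import monitor, optics, workorder gives the robot as it stands.
- The arm moves only by the tool move_arm, never from a script. Its argument "increments" is a list of rows, each an object with "rot": the turn, a rotation vector about the tool's x, y, z in degrees, a list of three; "slide": the shift along the tool's x, y, z in mm, a list of three; "gripper": the finger opening in mm, from 0 to 85.4. A call has 1 to 5 rows; each row shifts and turns the commanded pose from where the row before left it, along the tool's axes as they then stand; what a row does not reach is not made up. A row lasts 1/12 s, in which the tool goes at most 41.7 mm and 7.16 degrees, less where a joint would pass 70% of its speed; a pose out of reach is approached as far as the arm can. A call with a gripper value outside its range is refused whole. The fingers move at their own pace and stop on an object; "squeeze" is the grip in N (left out, the last holds). Time passes only in rows, so rows that do not move let the fingers close. It gives the time, the measured TCP pose, the force, the opening and the grip force at its end, in the units of the state.
- monitor.get_state(): the state, without advancing time (a new reading comes with each control period).
- optics.capture(name): name is "side" or "top"; returns a dict with "img" (480x640x3 uint8, blue, green, red), "range_z" (480x640 float32, m along the optical axis (not along the pixel's ray), 0 where there is no reading), "fx", "fy", "cx", "cy" (pixels), "world_from_camera" (4x4, takes a point from camera to world coordinates). Camera axes: x right, y up, looking along -z (the intrinsics and any distortion apply to the point x, -y, -z); pixel columns grow to the right and rows downward; lengths in m; the calibration is good to about 2 mm. A picture is of the moment at which its call begins.
- workorder.job_done(): hands the job in; it is judged then, once.
The state is a dict: "time_s": time; "q": joint angles; "qvel": joint speeds; "joint_efforts": joint torques, N m; "tcp_pos": TCP position; "ee_rot": TCP orientation; "wrist_force": force on the tool from outside, world axes, zero at the start; "wrist_torque": the same for the moment, N m; "gripper_width": finger opening in m; "grasp_force": force on a finger pad.
Only numpy, scipy, OpenCV 4.12 (cv2) and the standard library are available. Lean on these libraries where they do the work, as an engineer would, in place of code of your own. Each camera call takes 0.05 s, during which the arm holds its last target. There are 200 camera calls.

## Task

Switch the countertop water filter to the green dot: pull its sprung selector knob straight up out of its notch, turn it round to the green dot, feel for the notch there and let the knob drop fully home in it, then let go. Do not force the mechanism, and leave the glass, bowl, soap bottle and coconut alone.

Things in the scene. Friction and masses are not known exactly. Their poses are not given: they have to be found in the camera images.
- filter_unit: White countertop water filter, fixed, 160 x 160 mm and 150 mm tall (z 0 to 0.150). Origin: centre of its underside; z up; its -x side carries a short steel spout (over the tumbler) and faces roughly to the robot.
- dial: Round steel dial plate on top of the filter, fixed, 132 mm across, top at z 0.154. Origin: centre of its underside, on the knob's axis; same heading as the filter. Hidden below it is a smooth level ring with three notches, 8 mm wide and 9 mm deep; a tooth on the knob, 6 mm wide, 38 mm from the axis, sits in one. More than 40 N on the tooth or the pull stop damages it.
- knob_grip (a point): Grip point of the black selector knob, on its vertical turning axis, 192 mm above the worktop when home; moves with the knob. Around it stands the grip bar, 60 mm long, 12 mm thick, 38 mm tall (top 13 mm above this point), on a round skirt 72 mm across and 12 mm high (its top 25 mm below this point). The bar runs along this point's x axis, +x towards the pointer.
- pointer_tip (a point): Tip of the orange pointer on the knob's skirt, 40 mm from the turning axis. It shows which dot is selected.
- selector_turn (a joint): Turning angle of the knob (rad), 0 = pointer along the dial's +x axis, positive counter-clockwise seen from above; range -1.6 to 1.6. Starts near 0, in the middle notch (white dot). In a notch it has only 0.026 rad of play either side of the notch's middle, then the tooth meets a hard wall; to turn, the knob must be pulled up.
- selector_pull (a joint): How far the knob is pulled up (m): 0 = home. A damped spring draws it down, 7 N when home, 9 N at 9 mm, 11 N at 16 mm, where there is a hard stop. Above 9 mm the tooth is clear and the knob turns. Let down between notches, the tooth rests on the ring (reads about 0.009) and slides on it under the spring's load; over a notch the loosely held or free knob drops in by itself.
- green_dot: Green stick-on dot on the dial, 14 mm across, 2.5 mm thick, centre 54 mm from the knob's axis, about 65 degrees to one side of the white dot (either side). It marks the wanted notch, but only roughly: the middle of the notch lies anywhere up to 0.24 rad (14 degrees) to either side of the dot's direction; there is no other notch near it.
- red_dot: Red stick-on dot like the green one, about 65 degrees to the other side; marks the notch that is not wanted.
- tumbler: Drinking glass standing loose under the spout, 66 mm across, 95 mm tall, origin at its underside; leave it alone.
- green_bowl: Loose green plastic bowl, 190 mm across, 85 mm tall, origin at its underside; leave it alone.
- soap_bottle: Loose white soap bottle, 64 mm across, 170 mm tall, origin at its underside; leave it alone.
- coconut: Loose brown coconut, 104 mm across, 88 mm tall, origin at its underside, beyond the filter; leave it alone.
- white_dot: White stick-on dot like the green one, on the dial's +x axis; marks the middle notch, where the knob starts.

How it is judged:
By the outcome, as a careful person would: the job done as asked, in the order asked, and still so for the second after the job is handed in, with the robot touching nothing.
It also fails if it takes over 64 s, if anything falls off the work surface, if the arm or the gripper's body presses on something with over 40 N, if the wrist force passes 120 N, or if a joint passes its speed limit or range.

## Working session

There is one attempt and no reset: what is moved stays moved. The work goes in short steps, Python scripts to look and compute and a tool call to move; the robot and the scene stay as the last step left them, time stands still between calls to the robot, and variables do not carry over. Pictures are saved under pics/ and viewed, at most 10 in all, crops included, and the job is handed in when it is done.

Besides the shell and the picture viewer there is one more tool, called after "Request:" in YAML: its name, and indented under it one key for each argument. move_arm: Moves the arm, as the interface text tells. Its arguments: {"type":"object","properties":{"increments":{"type":"array"},"squeeze":{"type":"number"}},"required":["increments"]}

```bash
mkdir -p pics; python3 - <<'E'
from workcell import monitor, optics
import cv2, numpy as np
s=monitor.get_state(); print({k:np.round(v,3) for k,v in s.items()})
for n in("top","side"):
    c=optics.capture(n); cv2.imwrite(f"pics/{n}0.png",c["img"]); np.savez(f"{n}0.npz",**c)
    print(n,[c[k] for k in("fx","fy","cx","cy")],np.round(c["world_from_camera"],3), [k for k in c])
E
```

```text
{'time_s': np.float64(0.0), 'q': array([ 0.952,  0.427,  0.074,  1.607, -0.034,  1.111, -0.067]), 'qvel': array([-0.   ,  0.001,  0.001, -0.   ,  0.001,  0.   ,  0.001]), 'joint_efforts': array([ 0.0000e+00, -9.4982e+01,  3.7620e+00, -4.6351e+01,  1.9000e-02,
        1.0000e-02,  0.0000e+00]), 'tcp_pos': array([ 0.305, -0.602,  0.231]), 'ee_rot': array([-3.14 ,  0.   ,  0.469]), 'wrist_force': array([ 0.193, -0.245,  0.051]), 'wrist_torque': array([-0.042, -0.029,  0.007]), 'grasp_force': np.float64(0.0), 'gripper_width': np.float64(0.086)}
top [491.64571134095246, 491.64571134095246, 323.1142270652635, 239.29595488317628] [[-0.016  0.994 -0.109  0.491]
 [-1.    -0.018 -0.011  0.003]
 [-0.012  0.109  0.994  1.1  ]
 [ 0.     0.     0.     1.   ]] ['img', 'range_z', 'fx', 'fy', 'cx', 'cy', 'world_from_camera']
side [436.32903699666485, 436.32903699666485, 319.07692747421686, 234.49665698880833] [[-0.893  0.281 -0.352  0.183]
 [-0.45  -0.543  0.709  0.791]
 [ 0.008  0.791  0.611  0.83 ]
 [ 0.     0.     0.     1.   ]] ['img', 'range_z', 'fx', 'fy', 'cx', 'cy', 'world_from_camera']
```

View pics/top0.png

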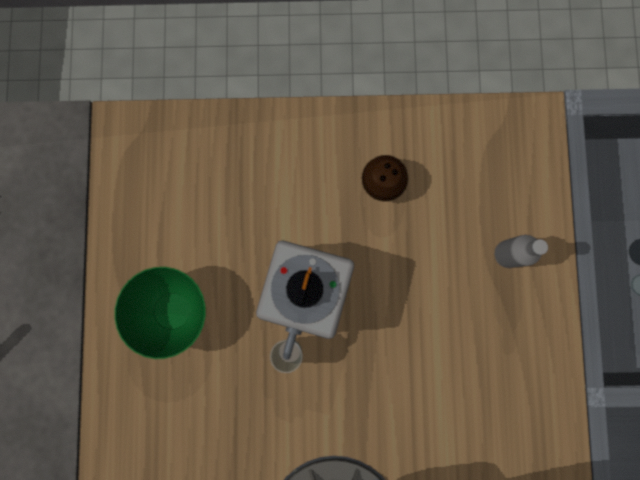

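View pics/side0.png

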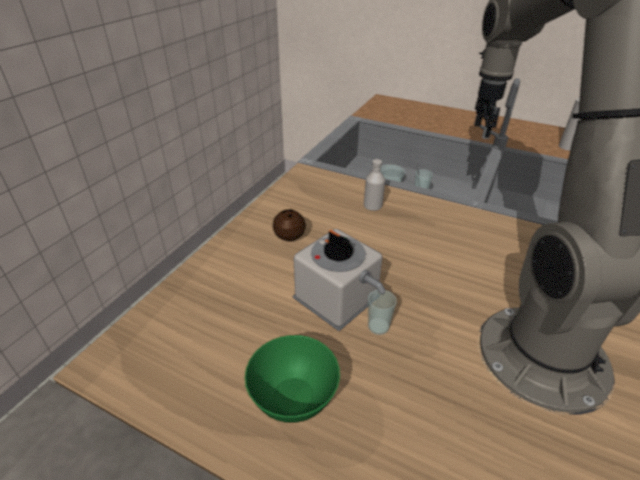

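The top view shows the filter at about (305,289), with the white dot at (311,262), green at (334,284), red at (284,270) and the orange pointer near (307,273). The side view shows the filter at (338,275), with the bowl and glass nearer the camera and the soap bottle and coconut further back.

```bash
cat > h.py <<'E'
import numpy as np, cv2
def ray(c,u,v,z):
    T=c["world_from_camera"]; d=T[:3,:3]@np.array([(u-c["cx"])/c["fx"],-(v-c["cy"])/c["fy"],-1]); o=T[:3,3]
    return o+d*(z-o[2])/d[2]
def cents(c,mask,roi,amin=5):
    u0,u1,v0,v1=roi; m=np.zeros_like(mask); m[v0:v1,u0:u1]=mask[v0:v1,u0:u1]
    n,l,st,ce=cv2.connectedComponentsWithStats(m.astype(np.uint8))
    return [(st[i,4],ce[i],l==i) for i in range(1,n) if st[i,4]>=amin]
def masks(c):
    h=cv2.cvtColor(c["img"],cv2.COLOR_BGR2HSV); H,S,V=[h[...,i].astype(int) for i in range(3)]
    return dict(red=((H<5)|(H>174))&(S>130)&(V>70), green=(H>55)&(H<85)&(S>110)&(V>40), orange=(H>=6)&(H<22)&(S>140)&(V>60), black=(V<30))
E
python3 - <<'E'
import numpy as np,cv2
from h import *
for n,roi in(("top",(255,355,240,340)),("side",(290,390,225,330))):
    c=dict(np.load(n+"0.npz")); u0,u1,v0,v1=roi
    zz={'red':.1565,'green':.1565,'orange':.17,'black':.18}
    for k,m in masks(c).items():
        for a,ce,_ in cents(c,m,roi): print(n,k,a,ce.round(1),ray(c,*ce,zz[k]).round(4))
    r=cv2.resize(c["img"][v0:v1,u0:u1],None,fx=5,fy=5,interpolation=cv2.INTER_CUBIC)
    cv2.imwrite(f"pics/crop_{n}.png",np.clip(r.astype(float)*1.5,0,255).astype(np.uint8))
a=cv2.imread("pics/crop_top.png");
b=cv2.imread("pics/crop_side.png"); h=500
b=cv2.resize(b,(400,420)); p=np.zeros((500,400,3),np.uint8); p[:420]=b
cv2.imwrite("pics/crops.png",cv2.resize(np.hstack([a,p]),(800,444)))
E
```

```text
top red 32 [283.3 270. ] [0.5367 0.0898 0.1565]
top green 28 [332.5 283.8] [ 0.5088 -0.004   0.1565]
top orange 81 [305.9 278.8] [0.5187 0.0461 0.17  ]
top black 904 [304.5 289.5] [0.4986 0.0485 0.18  ]
side red 14 [317.  256.7] [0.5359 0.0892 0.1565]
side orange 17 [293.1 226.6] [0.6357 0.0268 0.17  ]
side orange 25 [333.9 233.1] [0.5323 0.0038 0.17  ]
side orange 6 [327.3 240.7] [0.5337 0.0384 0.17  ]
side black 510 [338.  248.1] [0.4939 0.0634 0.18  ]
```

View pics/crops.png

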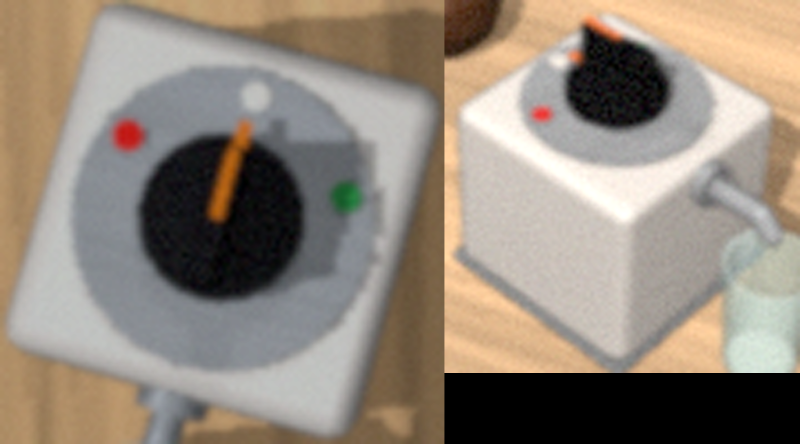

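The crops show the dial with white dot at top px (312.9,261.8), red (283.6,270.2), green (332.7,284) and dial centre about (305.7,289). The orange stripe on the bar and the pointer aim at the white dot.

```bash
python3 - <<'E'
import numpy as np,cv2
from scipy.optimize import least_squares
from h import *
c=dict(np.load("top0.npz"))
g=c["img"].min(axis=2)
m=masks(c)
# white dot centroid
sub=c["img"][254:270,305:321].astype(float).min(axis=2)
S=sub-np.median(sub)-15; S[S<0]=0
yy,xx=np.mgrid[254:270,305:321]; w=(312.9,261.8)
P=np.array([ray(c,*p,.1565) for p in [(283.4,270.1),w,(332.6,283.9)]])[:,:2]
f=lambda p:np.hypot(*(P-p).T)-.054
r=least_squares(f,[.5,.048]); ax=r.x
print("axis dots",ax.round(4),f(ax).round(4))
D=P-ax; A=np.arctan2(D[:,1],D[:,0]); print("angles deg red,white,green",np.degrees(A).round(1),np.degrees(A-A[1]).round(1))
print("dial centre",ray(c,305.7,289.1,.154).round(4))
bl=cents(c,m["black"],(255,355,240,340),200)[0][2].astype(np.uint8)
# stripe direction on bar top
o=cents(c,m["orange"],(255,355,240,340))
for a,ce,l in o:
    v,u=np.nonzero(l); Q=np.array([ray(c,x,y,.205 if y>277 else .167) for x,y in zip(u,v)])
    lo=Q[v<277];hi=Q[v>=277]
    vx=cv2.fitLine(hi[:,:2].astype(np.float32),cv2.DIST_L2,0,1e-4,1e-4).ravel(); print("stripe dir",np.degrees(np.arctan2(vx[1],vx[0])),"ends",hi[v[v>=277].argmax()].round(4),"mean",hi.mean(0).round(4),"tip",lo[:4].mean(0).round(4))
# skirt circle
ct=max(cv2.findContours(bl,0,1)[0],key=cv2.contourArea); (e,ax2,an)=cv2.fitEllipse(ct); print("skirt",ray(c,*e,.165).round(4),ax2)
# depth check
for u,v in[(305,285),(290,315),(283,270)]:
    print(u,v,"range",c["range_z"][v,u], "z", (c["world_from_camera"]@np.array([(u-c["cx"])/c["fx"]*c["range_z"][v,u],-(v-c["cy"])/c["fy"]*c["range_z"][v,u],-c["range_z"][v,u],1]))[:3].round(4))
# filter box edge heading
h=cv2.cvtColor(c["img"],cv2.COLOR_BGR2HSV); mm=((h[...,1]<45)&(h[...,2]>95)).astype(np.uint8); mm[:240]=0;mm[337:]=0;mm[:,:255]=0;mm[:,355:]=0
ct=max(cv2.findContours(mm,0,1)[0],key=cv2.contourArea); print("box",cv2.minAreaRect(ct))
E
```

```text
axis dots [0.5003 0.0494] [ 0.0002 -0.0002  0.0002]
angles deg red,white,green [ 48.  -17.9 -81.2] [ 65.9   0.  -63.3]
dial centre [0.4996 0.0475 0.154 ]
stripe dir -14.384064 ends [0.4994 0.05   0.205 ] mean [0.5107 0.047  0.202 ] tip [0.5382 0.0392 0.167 ]
skirt [0.4989 0.049  0.165 ] (33.22555160522461, 35.23994445800781)
305 285 range 0.8942159 z [0.5066 0.0464 0.2024]
290 315 range 0.9391268 z [0.4509 0.0782 0.1514]
283 270 range 0.9445441 z [0.5368 0.0906 0.1555]
box ((302.35198974609375, 293.4360046386719), (79.07999420166016, 88.63999938964844), 16.260204315185547)
```

Knob axis is about (0.500, 0.049), bar heading about −16° and the green dot at −81° (clockwise). The heights and the 54 mm radius check out. I'll lift and cross to above the knob, then turn to yaw 164°, which leaves joint 7 room for the clockwise turn.

Request:
move_arm:
  increments:
    - {"rot":[0,0,0],"slide":[0,0,-35],"gripper":85}
    - {"rot":[0,0,0],"slide":[0,0,-35],"gripper":85}
    - {"rot":[0,0,0],"slide":[0,0,-30],"gripper":85}
    - {"rot":[0,0,0],"slide":[27,-29,0],"gripper":85}
    - {"rot":[0,0,0],"slide":[27,-29,0],"gripper":85}
  squeeze: 30

```text
time_s: 0.52
tcp_pos: [0.3263, -0.5269, 0.3325]
ee_rot: [3.139, 0.0, 0.465]
wrist_force: [1.3, 0.6, 0.9]
gripper_width: 0.0852
grasp_force: 0.0
```

Request:
move_arm:
  increments:
    - {"rot":[0,0,0],"slide":[27,-29,0],"gripper":85}
    - {"rot":[0,0,0],"slide":[27,-29,0],"gripper":85}
    - {"rot":[0,0,0],"slide":[27,-29,0],"gripper":85}
    - {"rot":[0,0,0],"slide":[27,-29,0],"gripper":85}
    - {"rot":[0,0,0],"slide":[27,-29,0],"gripper":85}

```text
time_s: 0.93
tcp_pos: [0.3818, -0.3337, 0.3311]
ee_rot: [-3.141, 0.0, 0.469]
wrist_force: [0.7, -0.2, 0.9]
gripper_width: 0.085
grasp_force: 0.0
```

Request:
move_arm:
  increments:
    - {"rot":[0,0,0],"slide":[27,-29,0],"gripper":85}
    - {"rot":[0,0,0],"slide":[27,-29,0],"gripper":85}
    - {"rot":[0,0,0],"slide":[27,-29,0],"gripper":85}
    - {"rot":[0,0,0],"slide":[27,-29,0],"gripper":85}
    - {"rot":[0,0,0],"slide":[27,-29,0],"gripper":85}

```text
time_s: 1.35
tcp_pos: [0.4367, -0.1434, 0.3313]
ee_rot: [3.141, 0.0, 0.469]
wrist_force: [1.3, -0.1, 0.6]
gripper_width: 0.0849
grasp_force: 0.0
```

Request:
move_arm:
  increments:
    - {"rot":[0,0,0],"slide":[27,-29,0],"gripper":85}
    - {"rot":[0,0,0],"slide":[27,-29,0],"gripper":85}
    - {"rot":[0,0,0],"slide":[27,-29,0],"gripper":85}
    - {"rot":[0,0,0],"slide":[27,-29,0],"gripper":85}
    - {"rot":[0,0,0],"slide":[27,-29,0],"gripper":85}

```text
time_s: 1.77
tcp_pos: [0.4917, 0.0469, 0.3314]
ee_rot: [3.141, -0.0, 0.469]
wrist_force: [1.2, 0.0, 0.7]
gripper_width: 0.085
grasp_force: 0.0
```

Request:
move_arm:
  increments:
    - {"rot":[0,0,-7],"slide":[0,0,0],"gripper":60}
    - {"rot":[0,0,-7],"slide":[0,0,0],"gripper":60}
    - {"rot":[0,0,-7],"slide":[0,0,0],"gripper":60}
    - {"rot":[0,0,-7],"slide":[0,0,0],"gripper":60}
    - {"rot":[0,0,-7],"slide":[0,0,0],"gripper":60}

```text
time_s: 2.18
tcp_pos: [0.4915, 0.0451, 0.3311]
ee_rot: [-3.141, 0.0, 1.086]
wrist_force: [-0.1, -0.5, 0.3]
gripper_width: 0.06
grasp_force: 0.0
```

Request:
move_arm:
  increments:
    - {"rot":[0,0,-7],"slide":[0,0,0],"gripper":60}
    - {"rot":[0,0,-7],"slide":[0,0,0],"gripper":60}
    - {"rot":[0,0,-7],"slide":[0,0,0],"gripper":60}
    - {"rot":[0,0,-7],"slide":[0,0,0],"gripper":60}
    - {"rot":[0,0,-7],"slide":[0,0,0],"gripper":60}

```text
time_s: 2.6
tcp_pos: [0.4915, 0.045, 0.3311]
ee_rot: [-3.141, -0.0, 1.697]
wrist_force: [0.1, 0.3, -0.0]
gripper_width: 0.0598
grasp_force: 0.0
```

Request:
move_arm:
  increments:
    - {"rot":[0,0,-7],"slide":[0,0,0],"gripper":60}
    - {"rot":[0,0,-7],"slide":[0,0,0],"gripper":60}
    - {"rot":[0,0,-7],"slide":[0,0,0],"gripper":60}
    - {"rot":[0,0,-7],"slide":[0,0,0],"gripper":60}
    - {"rot":[0,0,-7],"slide":[0,0,0],"gripper":60}

```text
time_s: 3.02
tcp_pos: [0.4915, 0.045, 0.3311]
ee_rot: [-3.141, -0.0, 2.307]
wrist_force: [0.6, 0.1, 0.4]
gripper_width: 0.06
grasp_force: 0.0
```

Request:
move_arm:
  increments:
    - {"rot":[0,0,-6.4],"slide":[0,0,0],"gripper":60}
    - {"rot":[0,0,-6.4],"slide":[0,0,0],"gripper":60}
    - {"rot":[0,0,-6.4],"slide":[0,0,0],"gripper":60}
    - {"rot":[0,0,-6.4],"slide":[0,0,0],"gripper":60}
    - {"rot":[0,0,-6.4],"slide":[0,0,0],"gripper":60}

```text
time_s: 3.43
tcp_pos: [0.4915, 0.045, 0.3311]
ee_rot: [-3.141, -0.0, 2.865]
wrist_force: [0.0, -0.3, -0.2]
gripper_width: 0.0601
grasp_force: 0.0
```

Request:
move_arm:
  increments:
    - {"rot":[0,0,0],"slide":[-7.1,6.2,20],"gripper":60}
    - {"rot":[0,0,0],"slide":[0,0,25],"gripper":60}
    - {"rot":[0,0,0],"slide":[0,0,25],"gripper":60}
    - {"rot":[0,0,0],"slide":[0,0,25],"gripper":60}
    - {"rot":[0,0,0],"slide":[0,0,0],"gripper":60}

```text
time_s: 3.85
tcp_pos: [0.4979, 0.0485, 0.2322]
ee_rot: [-3.14, -0.006, 2.86]
wrist_force: [-1.2, -0.2, -1.8]
gripper_width: 0.0599
grasp_force: 0.0
```

```bash
python3 - <<'E'
from workcell import monitor, optics
import cv2,numpy as np
s=monitor.get_state(); print(s["q"].round(3),s["tcp_pos"].round(4),s["ee_rot"].round(3),s["wrist_force"].round(2),s["wrist_torque"].round(3))
a=optics.capture("side")["img"][180:330,260:410]; b=optics.capture("top")["img"][215:365,230:380]
cv2.imwrite("pics/pre.png",np.clip(cv2.resize(np.hstack([a,b]),(800,400),interpolation=cv2.INTER_CUBIC)*1.5,0,255).astype(np.uint8))
E
```

```text
[ 0.31   0.19  -0.596  1.955  0.121  1.039  0.949] [0.4979 0.0485 0.2322] [-3.14  -0.006  2.86 ] [-1.22 -0.16 -1.77] [-0.052  0.083  0.001]
```

View pics/pre.png

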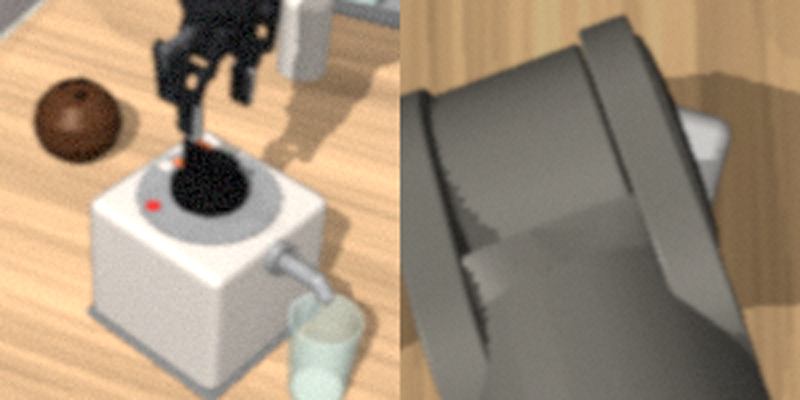

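The side crop at left shows the open fingers above and either side of the black bar (about (200,170)). The arm hides the knob in the top view. Descend and close gently.

Request:
move_arm:
  increments:
    - {"rot":[0,0,0],"slide":[-1.8,1,16],"gripper":60}
    - {"rot":[0,0,0],"slide":[0,0,16],"gripper":60}
    - {"rot":[0,0,0],"slide":[0,0,14],"gripper":60}
    - {"rot":[0,0,0],"slide":[0,0,9],"gripper":60}
    - {"rot":[0,0,0],"slide":[0,0,0],"gripper":60}

```text
time_s: 4.37
tcp_pos: [0.5022, 0.0494, 0.1812]
ee_rot: [-3.141, -0.001, 2.86]
wrist_force: [0.3, 0.0, -0.2]
gripper_width: 0.0603
grasp_force: 0.0
```

Request:
move_arm:
  increments:
    - {"rot":[0,0,0],"slide":[0,0,0],"gripper":22}
    - {"rot":[0,0,0],"slide":[0,0,0],"gripper":22}
    - {"rot":[0,0,0],"slide":[0,0,0],"gripper":22}
    - {"rot":[0,0,0],"slide":[0,0,0],"gripper":22}
    - {"rot":[0,0,0],"slide":[0,0,0],"gripper":22}

```text
time_s: 4.78
tcp_pos: [0.5025, 0.0495, 0.1818]
ee_rot: [3.141, 0.001, 2.86]
wrist_force: [-0.4, 0.8, -0.4]
gripper_width: 0.0223
grasp_force: 0.0
```

```bash
cat > st.py <<'E'
from workcell import monitor
s=monitor.get_state(); print(s["time_s"],s["q"].round(3),s["tcp_pos"].round(4),s["ee_rot"].round(3),s["wrist_force"].round(2),s["wrist_torque"].round(3),s["gripper_width"].round(4),s["grasp_force"].round(1))
E
python3 st.py
```

```text
Traceback (most recent call last):
  File "st.py", line 2, in <module>
    s=monitor.get_state(); print(s["time_s"],s["q"].round(3),s["tcp_pos"].round(4),s["ee_rot"].round(3),s["wrist_force"].round(2),s["wrist_torque"].round(3),s["gripper_width"].round(4),s["grasp_force"].round(1))
                                                                                                                                                             ^^^^^^^^^^^^^^^^^^^^^^^^
AttributeError: 'float' object has no attribute 'round'
```

Request:
move_arm:
  increments:
    - {"rot":[0,0,0],"slide":[2.3,-1.2,6],"gripper":22}
    - {"rot":[0,0,0],"slide":[0,0,0],"gripper":22}
    - {"rot":[0,0,0],"slide":[0,0,0],"gripper":14}
    - {"rot":[0,0,0],"slide":[0,0,0],"gripper":8}
    - {"rot":[0,0,0],"slide":[0,0,0],"gripper":8}
  squeeze: 30

```text
time_s: 5.2
tcp_pos: [0.4996, 0.0495, 0.1752]
ee_rot: [3.141, -0.001, 2.86]
wrist_force: [-0.4, 4.6, -3.2]
gripper_width: 0.0115
grasp_force: 33.2
```

Request:
move_arm:
  increments:
    - {"rot":[0,0,0],"slide":[0,0,0],"gripper":5}
    - {"rot":[0,0,0],"slide":[0,0,0],"gripper":5}
    - {"rot":[0,0,0],"slide":[0,0,0],"gripper":5}

```text
time_s: 5.45
tcp_pos: [0.4996, 0.0495, 0.1752]
ee_rot: [3.141, -0.0, 2.86]
wrist_force: [0.5, 5.0, -4.7]
gripper_width: 0.0115
grasp_force: 33.1
```

```bash
cat > st.py <<'E'
from workcell import monitor
import numpy as np
s=monitor.get_state(); print([np.round(s[k],4).tolist() for k in ("time_s","q","tcp_pos","ee_rot","wrist_force","wrist_torque","gripper_width","grasp_force")])
E
python3 st.py
```

```text
[5.45, [0.2862, 0.2584, -0.5865, 2.0159, 0.1783, 0.9169, 0.8954], [0.4996, 0.0495, 0.1752], [3.1411, -0.0005, 2.8602], [0.4578, 5.012, -4.7207], [1.2122, 0.0989, -0.0739], 0.0115, 33.0886]
```

Request:
move_arm:
  increments:
    - {"rot":[0,0,0],"slide":[0,0.7,0],"gripper":5}
    - {"rot":[0,0,0],"slide":[0,0,-1],"gripper":5}
    - {"rot":[0,0,0],"slide":[0,0,-2],"gripper":5}
    - {"rot":[0,0,0],"slide":[0,0,0],"gripper":5}
  squeeze: 45

```text
time_s: 5.78
tcp_pos: [0.4996, 0.0495, 0.1784]
ee_rot: [-3.141, -0.001, 2.86]
wrist_force: [-1.6, 3.2, -7.4]
gripper_width: 0.0115
grasp_force: 46.5
```

```bash
python3 st.py
```

```text
[5.7833, [0.2869, 0.2545, -0.5872, 2.0124, 0.1756, 0.9239, 0.8971], [0.4996, 0.0495, 0.1784], [-3.1414, -0.0006, 2.8598], [-1.5875, 3.2498, -7.4224], [0.5204, 0.4417, 0.0199], 0.0115, 46.5326]
```

Request:
move_arm:
  increments:
    - {"rot":[0,0,0],"slide":[0,0,-2],"gripper":5}
    - {"rot":[0,0,0],"slide":[0,0,-2.5],"gripper":5}
    - {"rot":[0,0,0],"slide":[0,0,-2.5],"gripper":5}
    - {"rot":[0,0,0],"slide":[0,0,-2.5],"gripper":5}
    - {"rot":[0,0,0],"slide":[0,0,0],"gripper":5}

```text
time_s: 6.2
tcp_pos: [0.4997, 0.0495, 0.1882]
ee_rot: [-3.141, -0.0, 2.86]
wrist_force: [-2.3, 1.8, -10.5]
gripper_width: 0.0112
grasp_force: 46.2
```

```bash
python3 st.py; python3 - <<'E'
from workcell import optics
import cv2,numpy as np
from h import *
c=optics.capture("side"); np.savez("side1.npz",**c)
a=c["img"][200:300,290:390]
cv2.imwrite("pics/lift.png",np.clip(cv2.resize(a,(500,500),interpolation=cv2.INTER_CUBIC)*1.5,0,255).astype(np.uint8))
E
```

```text
[6.2, [0.2915, 0.2419, -0.5898, 2.0028, 0.1654, 0.9435, 0.9064], [0.4997, 0.0495, 0.1882], [-3.1413, -0.0003, 2.8597], [-2.2696, 1.8095, -10.4505], [0.5081, 0.805, 0.0132], 0.0112, 46.1531]
```

View pics/lift.png

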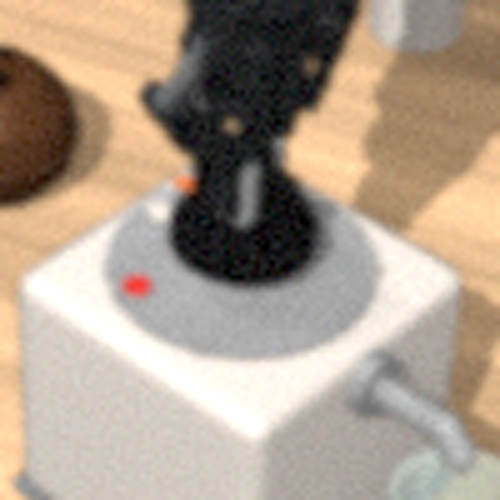

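The crop shows the skirt lifted off the dial (lower edge at crop (245,285)) with the fingers square on the bar. A 13 mm lift against 10 N matches the spring. Now turn clockwise to just short of the window.

Request:
move_arm:
  increments:
    - {"rot":[0,0,2],"slide":[0,0,0],"gripper":5}
    - {"rot":[0,0,4],"slide":[0,0,0],"gripper":5}
    - {"rot":[0,0,5],"slide":[0,0,0],"gripper":5}
    - {"rot":[0,0,5],"slide":[0,0,0],"gripper":5}
    - {"rot":[0,0,5],"slide":[0,0,0],"gripper":5}

```text
time_s: 6.67
tcp_pos: [0.4998, 0.05, 0.1877]
ee_rot: [3.141, -0.0, 2.489]
wrist_force: [-1.6, 5.1, -9.4]
gripper_width: 0.0116
grasp_force: 46.0
```

```bash
cat > look.py <<'E'
from workcell import monitor,optics
import numpy as np,cv2
from h import *
s=monitor.get_state(); print([np.round(s[k],3).tolist() for k in ("time_s","tcp_pos","wrist_force","wrist_torque","gripper_width","grasp_force")],"yaw",np.degrees(s["ee_rot"][2]).round(2),"q",s["q"].round(2))
c=optics.capture("side"); T=c["world_from_camera"]
v,u=np.mgrid[200:275,310:370]; d=c["range_z"][200:275,310:370]
P=np.stack([(u-c["cx"])/c["fx"]*d,-(v-c["cy"])/c["fy"]*d,-d,np.ones_like(d)],-1)@T.T
r=np.hypot(P[...,0]-.4998,P[...,1]-.0492)
V=c["img"][200:275,310:370].max(2)
m=(d>0)&(r>.018)&(r<.033)&(V<45)&(P[...,2]>.15)&(P[...,2]<.195)
print("skirt z med",np.median(P[...,2][m]).round(4),m.sum())
col=c["img"][235:270,336:344].max(2).mean(1); print("edge row",235+np.nonzero(col>70)[0][0] + 0, col.round().astype(int)[10:30].tolist())
E
python3 look.py
```

```text
[6.667, [0.5, 0.05, 0.188], [-1.623, 5.126, -9.437], [1.123, 0.499, 0.073], 0.012, 46.05] yaw 142.62 q [ 0.24  0.23 -0.53  2.01  0.15  0.94  0.55]
skirt z med 0.1804 211
edge row 257 [21, 17, 14, 16, 17, 13, 15, 16, 15, 16, 19, 36, 71, 100, 110, 112, 111, 113, 114, 115]
```

Request:
move_arm:
  increments:
    - {"rot":[0,0,5],"slide":[0,0,0],"gripper":5}
    - {"rot":[0,0,5],"slide":[0,0,0],"gripper":5}
    - {"rot":[0,0,5],"slide":[0,0,0],"gripper":5}
    - {"rot":[0,0,5],"slide":[0,0,0],"gripper":5}
    - {"rot":[0,0,2],"slide":[0,0,0],"gripper":5}

```text
time_s: 7.13
tcp_pos: [0.5002, 0.0505, 0.1879]
ee_rot: [3.14, -0.001, 2.105]
wrist_force: [-0.9, 6.9, -10.7]
gripper_width: 0.0112
grasp_force: 46.0
```

Request:
move_arm:
  increments:
    - {"rot":[0,0,0],"slide":[0,0,1],"gripper":5}
    - {"rot":[0,0,0],"slide":[0,0,1.3],"gripper":5}
    - {"rot":[0,0,0],"slide":[0,0,0.8],"gripper":5}
    - {"rot":[0,0,0],"slide":[0,0,0],"gripper":5}

```text
time_s: 7.47
tcp_pos: [0.5002, 0.0505, 0.1848]
ee_rot: [3.14, -0.001, 2.11]
wrist_force: [-0.1, 5.8, -8.5]
gripper_width: 0.0109
grasp_force: 46.1
```

```bash
python3 look.py
```

```text
[7.467, [0.5, 0.051, 0.185], [-0.106, 5.813, -8.511], [1.495, 0.153, -0.017], 0.011, 46.144] yaw 120.89 q [ 0.19  0.23 -0.48  2.01  0.13  0.93  0.19]
skirt z med 0.1775 227
edge row 258 [20, 12, 14, 13, 16, 11, 12, 15, 17, 13, 16, 18, 36, 73, 102, 111, 112, 112, 112, 115]
```

Request:
move_arm:
  increments:
    - {"rot":[0,0,0],"slide":[0,0,0],"gripper":12.8}
    - {"rot":[0,0,0],"slide":[0,0,0],"gripper":12.8}
    - {"rot":[0,0,0],"slide":[0,0,0],"gripper":12.8}
  squeeze: 20

```text
time_s: 7.77
tcp_pos: [0.5007, 0.0495, 0.1854]
ee_rot: [3.14, 0.001, 2.109]
wrist_force: [2.1, 0.2, 0.4]
gripper_width: 0.0124
grasp_force: 0.5
```

```bash
python3 look.py
```

```text
[7.767, [0.501, 0.049, 0.185], [2.108, 0.19, 0.387], [0.082, -0.2, -0.027], 0.012, 0.528] yaw 120.84 q [ 0.19  0.23 -0.48  2.01  0.13  0.93  0.19]
skirt z med 0.1763 231
edge row 259 [16, 13, 13, 13, 14, 13, 18, 13, 18, 17, 15, 16, 29, 65, 97, 110, 111, 111, 113, 116]
```

The knob is loose in the fingers and resting on the ring (skirt z 0.1763). Now sweep slowly.

Request:
move_arm:
  increments:
    - {"rot":[0,0,0.6],"slide":[0,0,0],"gripper":12.8}
    - {"rot":[0,0,0.6],"slide":[0,0,0],"gripper":12.8}
    - {"rot":[0,0,0.6],"slide":[0,0,0],"gripper":12.8}
    - {"rot":[0,0,0.6],"slide":[0,0,0],"gripper":12.8}
    - {"rot":[0,0,0.6],"slide":[0,0,0],"gripper":12.8}

```text
time_s: 8.23
tcp_pos: [0.5005, 0.0499, 0.1851]
ee_rot: [3.14, 0.0, 2.056]
wrist_force: [4.3, 2.7, 5.6]
gripper_width: 0.0127
grasp_force: 6.1
```

```bash
python3 look.py
```

```text
[8.233, [0.501, 0.05, 0.185], [4.268, 2.665, 5.649], [0.526, -1.057, 0.106], 0.013, 6.086] yaw 117.81 q [ 0.18  0.23 -0.47  2.01  0.13  0.93  0.14]
skirt z med 0.1763 230
edge row 259 [14, 15, 14, 12, 13, 14, 17, 16, 16, 19, 17, 16, 29, 64, 98, 110, 113, 112, 113, 115]
```

Request:
move_arm:
  increments:
    - {"rot":[0,0,0.5],"slide":[0,0,0],"gripper":13}
    - {"rot":[0,0,0.5],"slide":[0,0,0],"gripper":13}
    - {"rot":[0,0,0.5],"slide":[0,0,0],"gripper":13}
    - {"rot":[0,0,0.5],"slide":[0,0,0],"gripper":13}
    - {"rot":[0,0,0.5],"slide":[0,0,0],"gripper":13}

```text
time_s: 8.7
tcp_pos: [0.5004, 0.05, 0.185]
ee_rot: [3.14, 0.0, 2.013]
wrist_force: [5.1, 3.7, 3.9]
gripper_width: 0.0127
grasp_force: 7.9
```

```bash
python3 look.py
```

```text
[8.7, [0.5, 0.05, 0.185], [5.128, 3.683, 3.891], [0.598, -1.254, 0.215], 0.013, 7.92] yaw 115.34 q [ 0.18  0.23 -0.46  2.01  0.13  0.93  0.09]
skirt z med 0.1761 231
edge row 259 [18, 16, 14, 14, 14, 18, 13, 17, 13, 19, 15, 17, 26, 65, 99, 111, 112, 112, 113, 116]
```

Request:
move_arm:
  increments:
    - {"rot":[0,0,0.5],"slide":[0,0.5,0],"gripper":13}
    - {"rot":[0,0,0.5],"slide":[0,0,0],"gripper":13}
    - {"rot":[0,0,0.5],"slide":[0,0,0],"gripper":13}
    - {"rot":[0,0,0.5],"slide":[0,0,0],"gripper":13}
    - {"rot":[0,0,0.5],"slide":[0,0,0],"gripper":13}

```text
time_s: 9.17
tcp_pos: [0.5006, 0.0501, 0.1849]
ee_rot: [3.141, 0.0, 1.969]
wrist_force: [3.7, 3.2, 4.8]
gripper_width: 0.0131
grasp_force: 10.5
```

```bash
python3 look.py
```

```text
[9.167, [0.501, 0.05, 0.185], [3.7, 3.214, 4.766], [0.535, -0.778, 0.312], 0.013, 10.53] yaw 112.83 q [ 0.17  0.23 -0.45  2.01  0.13  0.93  0.05]
skirt z med 0.176 222
edge row 259 [18, 11, 12, 14, 12, 14, 15, 15, 17, 14, 16, 14, 26, 61, 96, 110, 112, 111, 113, 115]
```

Request:
move_arm:
  increments:
    - {"rot":[0,0,0.5],"slide":[0,0.3,0],"gripper":13}
    - {"rot":[0,0,0.5],"slide":[0,0,0],"gripper":13}
    - {"rot":[0,0,0.5],"slide":[0,0,0],"gripper":13}
    - {"rot":[0,0,0.5],"slide":[0,0,0],"gripper":13}

```text
time_s: 9.55
tcp_pos: [0.5006, 0.0501, 0.1848]
ee_rot: [-3.142, -0.0, 1.934]
wrist_force: [2.8, 3.5, 3.8]
gripper_width: 0.013
grasp_force: 10.5
```

```bash
python3 look.py; python3 - <<'E'
from workcell import optics
import cv2,numpy as np
a=optics.capture("side")["img"][200:300,290:390]; b=optics.capture("top")["img"][230:330,255:355]
cv2.imwrite("pics/sweep.png",np.clip(cv2.resize(np.hstack([a,b]),(800,400),interpolation=cv2.INTER_CUBIC)*1.5,0,255).astype(np.uint8))
E
```

```text
[9.55, [0.501, 0.05, 0.185], [2.832, 3.518, 3.777], [0.527, -0.692, 0.278], 0.013, 10.513] yaw 110.82 q [ 0.17  0.23 -0.45  2.01  0.12  0.93  0.02]
skirt z med 0.1757 223
edge row 259 [22, 12, 14, 15, 14, 14, 13, 12, 18, 17, 16, 15, 27, 59, 93, 109, 111, 112, 114, 116]
```

View pics/sweep.png

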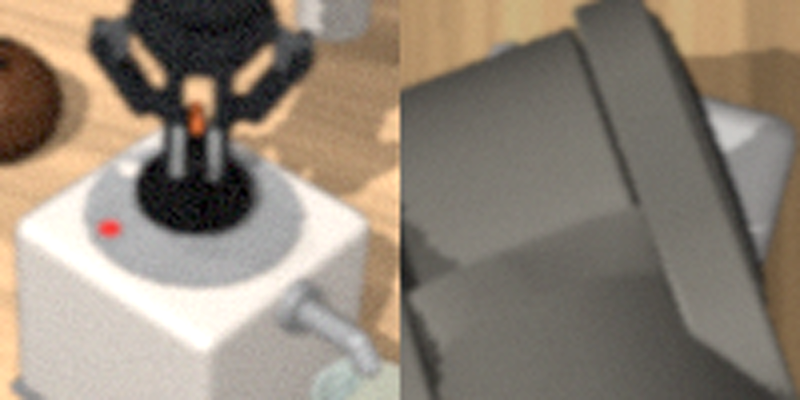

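The side crop shows the bar between the fingers, with its orange stripe at (196,118), turned toward the green side. The torque has levelled off at 0.28 N·m, so the tooth is sliding. Continue.

Request:
move_arm:
  increments:
    - {"rot":[0,0,0.5],"slide":[0,0.3,0],"gripper":13}
    - {"rot":[0,0,0.5],"slide":[0,0,0],"gripper":13}
    - {"rot":[0,0,0.5],"slide":[0,0,0],"gripper":13}
    - {"rot":[0,0,0.5],"slide":[0,0,0],"gripper":13}
    - {"rot":[0,0,0.5],"slide":[0,0,0],"gripper":13}

```text
time_s: 10.12
tcp_pos: [0.5007, 0.0499, 0.1845]
ee_rot: [-3.141, -0.0, 1.89]
wrist_force: [2.4, 0.7, -0.7]
gripper_width: 0.0131
grasp_force: 1.6
```

```bash
python3 look.py
```

```text
[10.117, [0.501, 0.05, 0.185], [2.44, 0.683, -0.748], [0.171, -0.597, 0.046], 0.013, 1.611] yaw 108.29 q [ 0.16  0.23 -0.44  2.01  0.12  0.93 -0.02]
skirt z med 0.1678 246
edge row 235 [25, 14, 15, 12, 14, 9, 12, 16, 17, 15, 16, 14, 16, 13, 16, 43, 77, 104, 115, 116]
```

The knob dropped home (skirt z 0.1678, torque gone) at about 55° from white, inside the green window. Open and back away straight up.

Request:
move_arm:
  increments:
    - {"rot":[0,0,0],"slide":[0,0,0],"gripper":20}
    - {"rot":[0,0,0],"slide":[0,0,0],"gripper":40}
    - {"rot":[0,0,0],"slide":[0,0,0],"gripper":50}
    - {"rot":[0,0,0],"slide":[0,0,0],"gripper":50}
    - {"rot":[0,0,0],"slide":[0,0,-5],"gripper":50}

```text
time_s: 10.58
tcp_pos: [0.5003, 0.0499, 0.1891]
ee_rot: [-3.14, -0.0, 1.891]
wrist_force: [-0.5, 0.3, -0.2]
gripper_width: 0.05
grasp_force: 0.0
```

Request:
move_arm:
  increments:
    - {"rot":[0,0,0],"slide":[0,0,-20],"gripper":50}
    - {"rot":[0,0,0],"slide":[0,0,-30],"gripper":50}
    - {"rot":[0,0,0],"slide":[0,0,-30],"gripper":50}
    - {"rot":[0,0,0],"slide":[0,0,-30],"gripper":50}
    - {"rot":[0,0,0],"slide":[0,0,-30],"gripper":50}

```text
time_s: 11.0
tcp_pos: [0.5005, 0.0501, 0.3317]
ee_rot: [3.141, -0.0, 1.891]
wrist_force: [0.8, -0.1, -0.3]
gripper_width: 0.0502
grasp_force: 0.0
```

Request:
move_arm:
  increments:
    - {"rot":[0,0,0],"slide":[0,30,0],"gripper":50}
    - {"rot":[0,0,0],"slide":[-20,-30,0],"gripper":50}
    - {"rot":[0,0,0],"slide":[-30,-25,0],"gripper":50}
    - {"rot":[0,0,0],"slide":[-38,0,0],"gripper":50}
    - {"rot":[0,0,0],"slide":[-38,0,0],"gripper":50}

```text
time_s: 11.42
tcp_pos: [0.5162, -0.0789, 0.3306]
ee_rot: [3.141, 0.001, 1.892]
wrist_force: [1.1, -0.1, 0.6]
gripper_width: 0.05
grasp_force: 0.0
```

Request:
move_arm:
  increments:
    - {"rot":[0,0,0],"slide":[-38,0,0],"gripper":50}
    - {"rot":[0,0,0],"slide":[-38,0,0],"gripper":50}
    - {"rot":[0,0,0],"slide":[-38,0,0],"gripper":50}
    - {"rot":[0,0,0],"slide":[0,0,0],"gripper":50}
    - {"rot":[0,0,0],"slide":[0,0,0],"gripper":50}

```text
time_s: 11.83
tcp_pos: [0.5526, -0.1876, 0.3294]
ee_rot: [-3.141, -0.001, 1.888]
wrist_force: [0.5, 1.3, 0.2]
gripper_width: 0.0498
grasp_force: 0.0
```

```bash
python3 look.py; python3 - <<'E'
from workcell import optics
import cv2,numpy as np
a=optics.capture("side")["img"][200:300,290:390]; b=optics.capture("top")["img"][230:330,255:355]
cv2.imwrite("pics/end.png",np.clip(cv2.resize(np.hstack([a,b]),(800,400),interpolation=cv2.INTER_CUBIC)*1.5,0,255).astype(np.uint8))
E
```

```text
[11.833, [0.553, -0.188, 0.329], [0.526, 1.331, 0.176], [0.067, -0.049, -0.006], 0.05, 0.0] yaw 108.17 q [ 0.44  0.22 -0.26  1.68  0.06  1.25  0.48]
skirt z med 0.1679 277
edge row 235 [11, 10, 8, 15, 10, 13, 13, 14, 13, 14, 16, 18, 15, 14, 16, 42, 76, 101, 110, 113]
```

View pics/end.png

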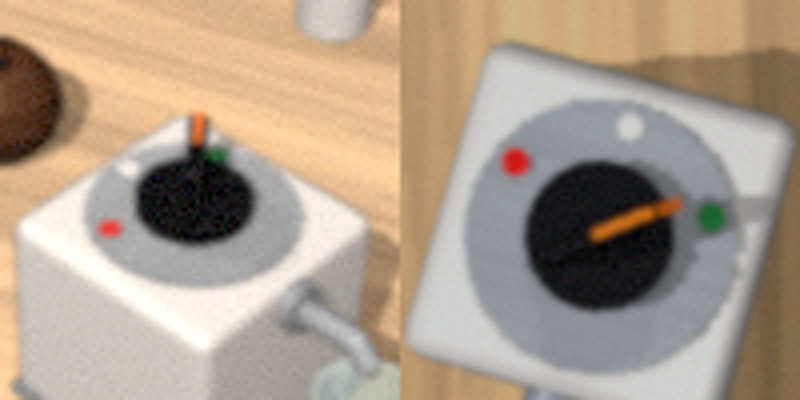

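The top crop shows the pointer at (670,207) just short of the green dot (712,216), within the tolerance. The side crop shows the knob down on the dial. One check against the starting home height, then hand in.

```bash
python3 - <<'E'
import numpy as np
from h import *
from workcell import optics, workorder
z=[]
for c in (dict(np.load("side0.npz")),optics.capture("side")):
    T=c["world_from_camera"]; v,u=np.mgrid[200:275,310:370]; d=c["range_z"][200:275,310:370]
    P=np.stack([(u-c["cx"])/c["fx"]*d,-(v-c["cy"])/c["fy"]*d,-d,np.ones_like(d)],-1)@T.T
    r=np.hypot(P[...,0]-.4998,P[...,1]-.0492); m=(r>.02)&(r<.033)&(c["img"][200:275,310:370].max(2)<45)&(P[...,2]>.15)&(P[...,2]<.185)&(v>245)
    z.append(np.median(P[...,2][m]))
    print(z[-1], c["img"][255:266,336:344].max(2).mean(1).round())
if abs(z[1]-z[0])<.0012: print(workorder.job_done())
E
```

```text
0.16790279079164816 [ 17.  16.  16.  16.  17.  40.  74.  99. 111. 112. 113.]
0.16776119505340203 [ 15.  16.  17.  14.  19.  42.  76. 100. 110. 113. 114.]
the job is handed in; nothing more can be done
None
```

The filter is switched to green: the knob dropped into the notch about 55° from the white dot, sits at its starting home height (within 0.2 mm), is released with the arm clear, and the job is handed in.

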